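# Lock open the lens cover on the red-knobbed satellite

## Task

Two small satellites lie on the clean bench, each with a sliding protective cover over its camera lens that is locked by a spring plunger standing on the cover. On the one with the red knob, pull the knob up against its spring, slide the cover fully open by the knob, and let the plunger drop into the far hole so that the cover is locked open. Leave the satellite with the blue knob as it is.

Things in the scene. Friction and masses are not known exactly. Their poses are not given: they have to be found in the camera images.
- red_grip (a point): Grip point on the axis of the red knob, an upright cylinder 26 mm wide and 26 mm tall on the cover of a black 227 x 100 mm satellite fixed to the bench, turned up to 0.3 rad. It lies 10 mm below the knob's top, 151 mm above the bench. Cover and rail tops lie 28 to 30 mm below it; under the knob is a 19 mm wide bushing. z up; x along the rails, the way the cover opens; y across.
- red_cover (a joint): Slide of the sand-coloured, white-panelled cover (125 x 78 x 4 mm) that carries the red knob. 0 = shut over the lens, 0.09 m = fully open at its end stop, towards +x of red_grip. It drags 1 to 2 N and stays where it is left. While the pin sits in the near hole it is locked, with 3 mm of play.
- red_plunger (a joint): Lift of the red knob and its pin above the cover. 0 = pin down in a hole, 0.014 m = upper stop. A spring pushes it down: 6 N at 0, 9 N at 0.011. The pin is clear of the near hole above 0.007 m (lift about 0.011). Let go between the holes it rests on the deck at 0.007; it drops to 0 in the far hole, a slot that takes it when red_cover is above 0.08 m.
- blue_grip (a point): The same point on the blue knob of the other satellite, of the same build, with its own x along its rails. Not to be pulled or slid.

How it is judged (in metres and radians):
On the way:
1. the red plunger is pulled clear of the near hole while the cover is still shut (value of joint red_plunger above 0.006 m and value of joint red_cover below 0.015 m), for 0.05 s.
At the end, for the whole second after the job is handed in: The red-knobbed cover is at rest more than 78 mm open (of 90 mm), its plunger is down in the far hole (lifted less than 3 mm), and the blue knob is within 6 mm of where it was (value of joint red_cover above 0.078 m and value of joint red_plunger below 0.003 m and velocity of joint red_cover between -0.01 and 0.01 m/s and distance of blue_grip from where it was at the start of the episode below 0.006 m); the robot touches nothing.
It fails at once if the blue knob is pulled or slid by more than 6 mm (distance of blue_grip from where it was at the start of the episode above 0.006 m).
It also fails if it takes over 32 s, if anything falls off the work surface, if the arm or the gripper's body presses on something with over 40 N, if the wrist force passes 120 N, or if a joint passes its speed limit or range.

## Robot

A 6-joint arm with a two-finger parallel gripper is mounted at the origin on the work surface. World frame = base frame: x ahead of the robot, y to its left, z up, the work surface at z = 0. Lengths are in mm, angles in rad, forces in N, time in s.
With the tool pointing down it reaches from about 350 to 975 mm from the base axis. Payload 7.1 kg.
Tool frame: the origin (TCP) lies at the very end of the fingers, on their centre line; the grasp point (between the pads) lies ctrl.hold_point_z behind it (ctrl.hold_point_z is the distance from the TCP to the grasp point, in mm); z points along the fingers, y is the line along which they close (so a half turn about z gives the same grasp; the last joint's range is limited). The gripper opens to 88 mm and grips with 3 to 60 N. Pads are 20 mm wide; open, the fingers measure 115 mm over their backs; the gripper's body (75 mm by 178 mm) begins 61 mm behind the grasp point.
Start: joints at [-1.206, 0.423, 1.63, -0, 1.089, -0.019], TCP at [234.045, -579.506, 222.675] pointing down, gripper open.
Joint ranges: [-3, 3], [-0.9, 2.11], [0.09, 2.58], [-1.31, 4.45], [0.11, 2.69], [-2.54, 2.54]. Speed limits (rad/s): [2.39, 2.39, 3.01, 3.14, 3.14, 3.14].

## Interface

Orientations are given as a rotation vector (axis times angle).
In Python, from workcell import ctrl gives the robot as it stands. The module is installed in compiled form; this text tells all that it offers.
- The arm moves only by the shell command python3 -m creep 'ROWS'. ROWS is JSON, a list of rows, each an object with "translation": the shift along the tool's x, y, z in mm, a list of three; "angular": the turn, a rotation vector about the tool's x, y, z in rad, a list of three; "jaw": the opening, from 0 (shut) to 1 (fully open). A call has exactly 8 rows; each row is the pose to reach, as a shift and turn from the pose commanded when the call began, along the tool's axes at that moment; what a row does not reach only later rows make up. A row lasts 1/8 s, in which the tool goes at most 62.5 mm and 10.7 degrees, less where a joint would pass 70% of its speed; a pose out of reach is approached as far as the arm can. A call with a gripper value outside its range is refused whole. The fingers move at their own pace and stop on an object; the grip force is fixed at half the most. Time passes only in rows, so rows that repeat a pose let the fingers close, or fill a call up. It gives the time, the measured TCP pose, the force, the opening and the grip force at its end, in the units of the state.
- ctrl.get_obs(): the state, without advancing time (a new reading comes with each control period).
- ctrl.get_image(name): name is "scene" or "side" or "wrist"; returns the picture (480x640x3 uint8, red, green, blue); there is no depth.
- ctrl.camera_info(name): a dict with "camera_matrix" (3x3 intrinsics, pixels), "distortion" ([k1, k2, p1, p2, k3] as OpenCV has them; the pictures are not rectified), "world_from_camera" (4x4, takes a point from camera to world coordinates). Camera axes: x right, y up, looking along -z (the intrinsics and any distortion apply to the point x, -y, -z); pixel columns grow to the right and rows downward; lengths in mm; the calibration is good to about 2 mm. A picture is of the moment at which its call begins: read the wrist's pose just before it. camera_info takes no time and is no camera call; for the wrist camera it gives the pose at the moment of the call.
- ctrl.close_job(): hands the job in; it is judged then, once.
Trained networks look in the newest picture that a camera, given by its name, has taken for a name from the list of things; names that differ only in an ending like _2 or _b are one class to them, and where a whole thing is asked for, a point or a joint stands for the part that bears it (a point fixed in the world has none). Each returns a list of dicts, best first, with "score" (0 to 1); they miss things now and then, are a little off and sometimes report something else, mostly with a low value. They report only what shows in the picture. A call takes as long as a camera call.
- ctrl.look_for(camera, label): "rect" ([left, top, right, bottom] in pixels, round what is visible of it).
The state is a dict: "t": time; "qpos": joint angles; "qvel": joint speeds; "joint_torque": joint torques, N m; "ee_pos": TCP position; "orientation": TCP orientation; "ft_force": force on the tool from outside, world axes, zero at the start; "moment": the same for the moment, N m; "width": finger opening in mm; "grasp_force": force on a finger pad.
Only numpy, scipy, OpenCV 4.12 (cv2) and the standard library are available. Lean on these libraries where they do the work, as an engineer would, in place of code of your own. Each camera call takes 0.05 s, during which the arm holds its last target. There are 200 camera calls.

## Working session

There is one attempt and no reset: what is moved stays moved. The work goes in short steps, Python scripts to look and compute and a shell command to move; the robot and the scene stay as the last step left them, time stands still between calls to the robot, and variables do not carry over. Pictures are saved under pics/ and viewed, at most 10 in all, crops included, and the job is handed in when it is done.

```bash
mkdir -p pics
python3 - <<'E'
from workcell import ctrl
import cv2
o=ctrl.get_obs();print(o['t'],o['ee_pos'],o['orientation'],o['width'],ctrl.hold_point_z)
for c in ['scene','side']:
    im=ctrl.get_image(c);cv2.imwrite(f'pics/{c}0.png',im[:,:,::-1])
    for l in ['red_grip','blue_grip','red_cover']:
        print(c,l,[(round(d['score'],2),[round(float(x)) for x in d['rect']]) for d in ctrl.look_for(c,l)[:3]])
    i=ctrl.camera_info(c);print(i)
E
```

```text
0.0 [ 233.85541476 -578.99545145  221.90593196] [-3.08241715e+00 -5.98913536e-01  3.95007886e-04] 87.9064047734859 18.700000000000003
scene red_grip [(0.64, [156, 270, 182, 298])]
scene blue_grip [(0.75, [406, 169, 425, 198])]
scene red_cover [(0.89, [112, 226, 203, 315])]
{'camera_matrix': array([[531.55044338,   0.        , 315.11312275],
       [  0.        , 531.55044338, 241.93248502],
       [  0.        ,   0.        ,   1.        ]]), 'distortion': array([-0.12961533,  0.        ,  0.        ,  0.        ,  0.        ]), 'world_from_camera': array([[ 5.01452113e-01, -7.17987946e-01,  4.82741223e-01,
         8.54185855e+02],
       [ 8.65185250e-01,  4.16467209e-01, -2.79301891e-01,
        -1.92829210e+02],
       [-5.10498642e-04,  5.57717109e-01,  8.30030943e-01,
         7.39308494e+02],
       [ 0.00000000e+00,  0.00000000e+00,  0.00000000e+00,
         1.00000000e+00]])}
side red_grip [(0.71, [392, 208, 411, 227])]
side blue_grip [(0.83, [222, 321, 241, 348])]
side red_cover [(0.86, [388, 208, 470, 260])]
{'camera_matrix': array([[590.6459846 ,   0.        , 313.10129875],
       [  0.        , 590.6459846 , 242.04867305],
       [  0.        ,   0.        ,   1.        ]]), 'distortion': array([-0.06428445,  0.        ,  0.        ,  0.        ,  0.        ]), 'world_from_camera': array([[-7.67366165e-01,  3.74616548e-01, -5.20395628e-01,
         5.81085209e+01],
       [-6.41154085e-01, -4.58918899e-01,  6.15073072e-01,
         5.27494620e+02],
       [-8.40283733e-03,  8.05640048e-01,  5.92345766e-01,
         6.96958477e+02],
       [ 0.00000000e+00,  0.00000000e+00,  0.00000000e+00,
         1.00000000e+00]])}
```

View pics/scene0.png

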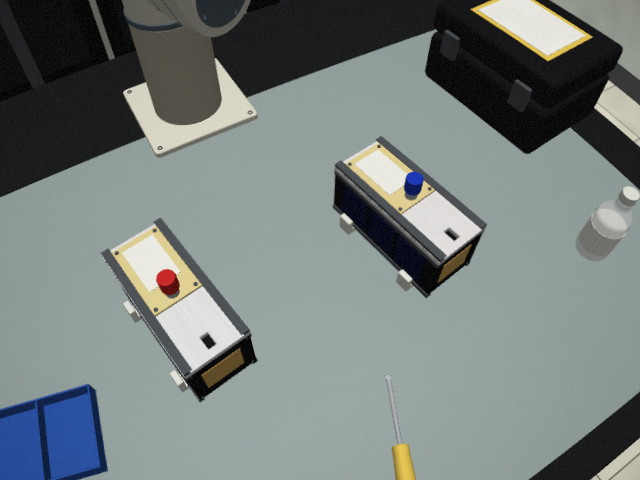

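View pics/side0.png

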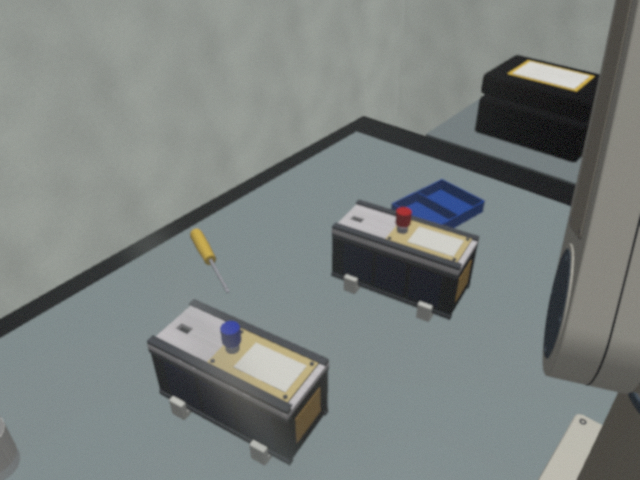

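The scene picture shows the red knob at about (168,281) with its slot at (208,341), and the blue knob at (413,183). The side picture shows red at (403,217) with its slot at (357,219). The networks' boxes agree with these. The cover opens away from the robot.

```bash
cat > h.py <<'E'
import numpy as np,cv2
def ray(i,uv):
    K=np.array(i['camera_matrix']);D=np.array(i['distortion'])
    p=cv2.undistortPoints(np.array([[uv]],float),K,D)[0,0]
    T=np.array(i['world_from_camera']);d=T[:3,:3]@[p[0],-p[1],-1]
    return T[:3,3],d/np.linalg.norm(d)
def atz(i,uv,z):
    c,d=ray(i,uv);return c+d*(z-c[2])/d[2]
def red(im):
    m=cv2.inRange(cv2.cvtColor(im,cv2.COLOR_RGB2HSV),(0,150,60),(8,255,255))|cv2.inRange(cv2.cvtColor(im,cv2.COLOR_RGB2HSV),(172,150,60),(180,255,255))
    n,l,s,c=cv2.connectedComponentsWithStats(m);k=1+np.argmax(s[1:,4]);return c[k],s[k]
def tri(rs):
    A=sum(np.eye(3)-np.outer(d,d) for c,d in rs);b=sum((np.eye(3)-np.outer(d,d))@c for c,d in rs)
    return np.linalg.solve(A,b)
E
python3 - <<'E'
from h import *
from workcell import ctrl
from scipy.spatial.transform import Rotation as R
rs=[]
for c,slot,e in [('scene',(208,341),[((103,254),(190,372)),((160,220),(254,331))]),('side',(357,219),[])]:
    im=cv2.imread(f'pics/{c}0.png')[:,:,::-1].copy();i=ctrl.camera_info(c)
    u,s=red(im);print(c,u,s,'knob@148',atz(i,u,148).round(1),'slot',atz(i,slot,117).round(1))
    rs.append(ray(i,u))
    for a,b in e:
        A,B=atz(i,a,122),atz(i,b,122);d=B-A;print('edge',A.round(),B.round(),np.linalg.norm(d),np.arctan2(d[1],d[0]))
print('tri',tri(rs))
o=ctrl.get_obs();print(R.from_rotvec(o['orientation']).as_matrix().round(3),o['ee_pos'])
E
```

```text
scene [167.66113744 281.78199052] [157 270  22  25 422] knob@148 [ 468.4 -189.4  148. ] slot [ 554.9 -176.3  117. ]
edge [ 363. -254.  122.] [ 584. -213.  122.] 224.65481479405474 0.1844217030687326
edge [ 349. -161.  122.] [ 574. -120.  122.] 228.99851217151453 0.1814509454410106
side [403.34 211.5 ] [397 207  14  10 100] knob@148 [ 478.2 -205.6  148. ] slot [ 551.8 -175.5  117. ]
tri [ 472.17613952 -190.95506329  156.86288206]
[[ 0.927  0.374 -0.   ]
 [ 0.374 -0.927  0.   ]
 [-0.    -0.    -1.   ]] [ 234.00205408 -579.46091772  222.58186901]
```

```bash
python3 -m creep '[{"translation":[50,-38,0],"angular":[0,0,0.03],"jaw":1},{"translation":[110,-83,0],"angular":[0,0,0.06],"jaw":1},{"translation":[170,-128,0],"angular":[0,0,0.1],"jaw":1},{"translation":[230,-174,0],"angular":[0,0,0.14],"jaw":1},{"translation":[290,-219,0],"angular":[0,0,0.17],"jaw":1},{"translation":[340,-257,0],"angular":[0,0,0.2],"jaw":1},{"translation":[363,-274,0],"angular":[0,0,0.2],"jaw":1},{"translation":[363,-274,0],"angular":[0,0,0.2],"jaw":1}]'
python3 - <<'E'
from h import *
from workcell import ctrl
o=ctrl.get_obs();i=ctrl.camera_info('wrist');im=ctrl.get_image('wrist');cv2.imwrite('pics/w1.png',im[:,:,::-1])
u,s=red(im);print(o['t'],o['ee_pos'],o['orientation'],u,s,atz(i,u,155),atz(i,u,161),i['world_from_camera'])
im=ctrl.get_image('scene');cv2.imwrite('pics/s1.png',im[:,:,::-1])
E
```

```text
t: 1.4
ee_pos: [469.3, -187.0, 222.9]
orientation: [3.128, 0.294, 0.001]
ft_force: [0.9, 0.4, 0.4]
width: 87.8
grasp_force: 0.0
1.4 [ 469.34115644 -186.95505341  222.88567153] [3.12775348e+00 2.94246542e-01 8.88997360e-04] [329.63255361 254.39961014] [ 311  237   38   35 1026] [ 468.79855708 -188.63882628  155.        ] [ 470.7562022 -188.1955096  161.       ] [[ 1.86518331e-01  9.45695077e-01  2.66217456e-01  5.43534761e+02]
 [-9.82451364e-01  1.79407845e-01  5.10112013e-02 -1.71714510e+02]
 [ 4.79541853e-04 -2.71060226e-01  9.62562270e-01  3.84059507e+02]
 [ 0.00000000e+00  0.00000000e+00  0.00000000e+00  1.00000000e+00]]
```

View pics/w1.png

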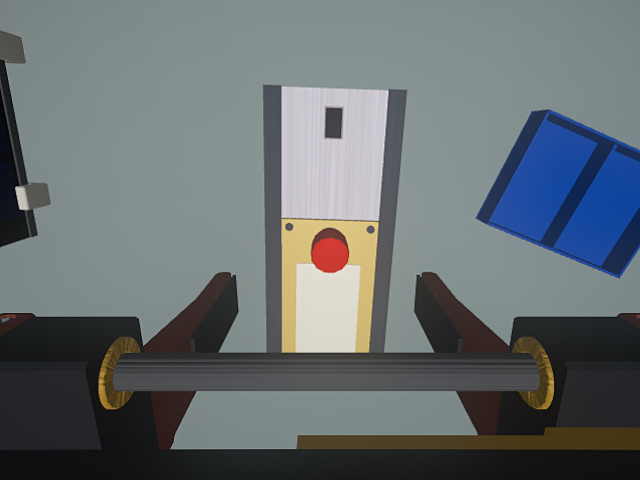

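The wrist view shows the red knob's top at about (330,256), between the fingers' planes, and the slot at (333,122). I'll check the yaw from these points.

Run:
```python
from h import *
from workcell import ctrl
i=ctrl.camera_info('wrist')
for a,b,z in [((281,220),(281,87),117),((379,220),(389,90),117),((333.5,138),(333.5,107),117),((264,86),(267,352),122),((406,91),(383,352),122)]:
    A,B=atz(i,a,z),atz(i,b,z);d=B-A;print(A.round(1),B.round(1),np.linalg.norm(d).round(1),np.arctan(d[1]/d[0]).round(3))
for u in [(330,254)]: print(atz(i,u,161))
```

```text
[ 476.1 -151.1  117. ] [ 569.6 -136.8  117. ] 94.6 0.152
[ 490.  -224.9  117. ] [ 581.6 -210.9  117. ] 92.7 0.152
[ 542.9 -179.1  117. ] [ 563.6 -175.1  117. ] 21.0 0.193
[ 567.6 -126.   122. ] [ 363.1 -157.3  122. ] 206.9 0.152
[ 582.4 -221.7  122. ] [ 381.1 -252.8  122. ] 203.8 0.153
[ 470.41729767 -189.92730732  161.        ]
```

```bash
python3 -m creep '[{"translation":[0,2,40],"angular":[0,0,0.02],"jaw":1},{"translation":[0,2,75],"angular":[0,0,0.02],"jaw":1},{"translation":[0,2,90],"angular":[0,0,0.02],"jaw":1},{"translation":[0,2,90],"angular":[0,0,0.02],"jaw":0},{"translation":[0,2,90],"angular":[0,0,0.02],"jaw":0},{"translation":[0,2,90],"angular":[0,0,0.02],"jaw":0},{"translation":[0,2,90],"angular":[0,0,0.02],"jaw":0},{"translation":[0,2,90],"angular":[0,0,0.02],"jaw":0}]'
python3 - <<'E'
from h import *
from workcell import ctrl
im=ctrl.get_image('scene');cv2.imwrite('pics/s2.png',cv2.resize(im[170:410,60:380,::-1],(640,480)))
print(ctrl.get_obs()['width'],ctrl.get_obs()['grasp_force'])
E
```

```text
t: 2.5
ee_pos: [468.6, -191.5, 133.1]
orientation: [3.131, 0.257, 0.001]
ft_force: [-0.3, -0.4, -0.6]
width: 41.1
grasp_force: 0.0
37.40725030124654 0.0
```

View pics/s2.png

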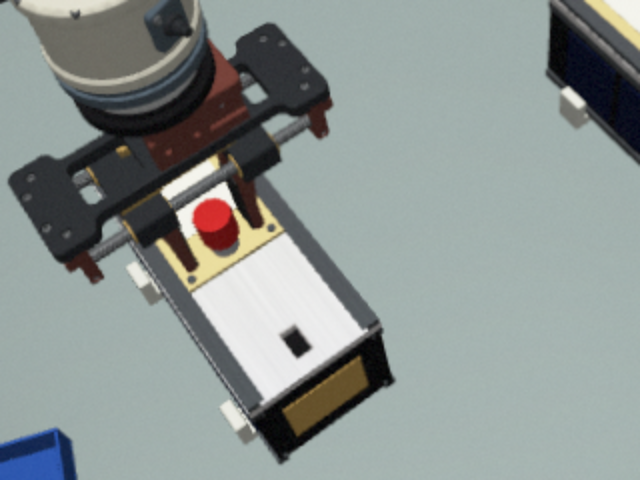

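The crop shows the red knob (214,222) between the two fingers, which are still closing.

```bash
python3 -m creep '[{"translation":[0,0,0],"angular":[0,0,0],"jaw":0},{"translation":[0,0,0],"angular":[0,0,0],"jaw":0},{"translation":[0,0,0],"angular":[0,0,0],"jaw":0},{"translation":[0,0,0],"angular":[0,0,0],"jaw":0},{"translation":[0,0,0],"angular":[0,0,0],"jaw":0},{"translation":[0,0,0],"angular":[0,0,0],"jaw":0},{"translation":[0,0,0],"angular":[0,0,0],"jaw":0},{"translation":[0,0,0],"angular":[0,0,0],"jaw":0}]'
```

```text
t: 3.55
ee_pos: [468.1, -190.0, 132.8]
orientation: [-3.129, -0.256, 0.001]
ft_force: [-0.2, 7.7, 4.9]
width: 25.5
grasp_force: 30.0
```

```bash
python3 -m creep '[{"translation":[0,-1.5,0],"angular":[0,0,0],"jaw":0},{"translation":[0,-1.5,-3],"angular":[0,0,0],"jaw":0},{"translation":[0,-1.5,-6],"angular":[0,0,0],"jaw":0},{"translation":[0,-1.5,-9],"angular":[0,0,0],"jaw":0},{"translation":[0,-1.5,-11],"angular":[0,0,0],"jaw":0},{"translation":[0,-1.5,-12],"angular":[0,0,0],"jaw":0},{"translation":[0,-1.5,-12],"angular":[0,0,0],"jaw":0},{"translation":[0,-1.5,-12],"angular":[0,0,0],"jaw":0}]'
python3 - <<'E'
from h import *
from workcell import ctrl
im=ctrl.get_image('scene');cv2.imwrite('pics/s3.png',cv2.resize(im[220:340,100:260,::-1],(640,480)))
E
```

```text
t: 4.55
ee_pos: [468.0, -189.9, 144.5]
orientation: [-3.131, -0.257, 0.0]
ft_force: [2.6, 2.4, -9.8]
width: 25.2
grasp_force: 30.0
```

View pics/s3.png

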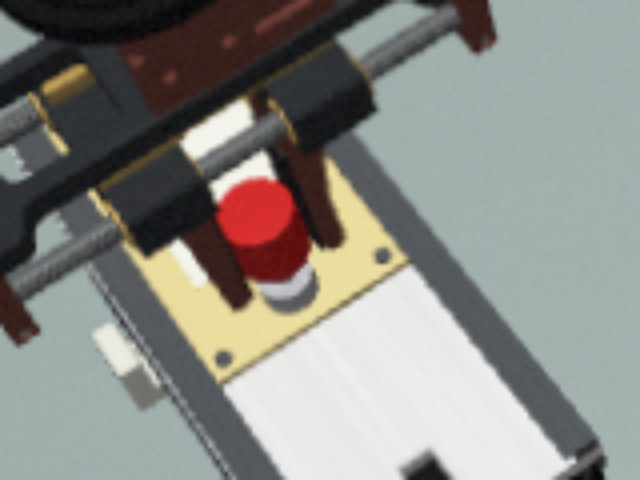

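The knob is held and lifted: the spring pulls −9.8 N at a lift of about 11.7 mm, and the bushing is showing under it. I'll slide part of the way and check the side force.

```bash
python3 -m creep '[{"translation":[4,0,0],"angular":[0,0,0],"jaw":0},{"translation":[10,0,0],"angular":[0,0,0],"jaw":0},{"translation":[17,0,0],"angular":[0,0,0],"jaw":0},{"translation":[24,0,0],"angular":[0,0,0],"jaw":0},{"translation":[31,0,0],"angular":[0,0,0],"jaw":0},{"translation":[37,0,0],"angular":[0,0,0],"jaw":0},{"translation":[40,0,0],"angular":[0,0,0],"jaw":0},{"translation":[40,0,0],"angular":[0,0,0],"jaw":0}]'
```

```text
t: 5.6
ee_pos: [508.3, -183.5, 144.8]
orientation: [3.131, 0.257, 0.002]
ft_force: [0.9, -0.6, -9.5]
width: 25.4
grasp_force: 30.0
```

```bash
python3 -m creep '[{"translation":[6,0,0],"angular":[0,0,0],"jaw":0},{"translation":[14,0.2,0],"angular":[0,0,0],"jaw":0},{"translation":[22,0.3,0],"angular":[0,0,0],"jaw":0},{"translation":[30,0.4,0],"angular":[0,0,0],"jaw":0},{"translation":[37,0.5,0],"angular":[0,0,0],"jaw":0},{"translation":[43,0.5,0],"angular":[0,0,0],"jaw":0},{"translation":[46,0.5,0],"angular":[0,0,0],"jaw":0},{"translation":[46,0.5,0],"angular":[0,0,0],"jaw":0}]'
```

```text
t: 6.6
ee_pos: [553.7, -176.4, 144.8]
orientation: [3.131, 0.257, 0.002]
ft_force: [0.4, -0.7, -8.8]
width: 25.6
grasp_force: 30.0
```

```bash
python3 -m creep '[{"translation":[0,0,3],"angular":[0,0,0],"jaw":0},{"translation":[0,0,6],"angular":[0,0,0],"jaw":0},{"translation":[0,0,9],"angular":[0,0,0],"jaw":0},{"translation":[0,0,11],"angular":[0,0,0],"jaw":0},{"translation":[0,0,12],"angular":[0,0,0],"jaw":0},{"translation":[0,0,12],"angular":[0,0,0],"jaw":0},{"translation":[0,0,12],"angular":[0,0,0],"jaw":0},{"translation":[0,0,12],"angular":[0,0,0],"jaw":0}]'
```

```text
t: 7.6
ee_pos: [553.2, -176.5, 132.9]
orientation: [3.131, 0.257, 0.001]
ft_force: [0.6, 0.6, -3.3]
width: 25.9
grasp_force: 30.0
```

The TCP is back at its starting height with no upward force, so the pin is in the slot. Next I release and retreat.

```bash
python3 -m creep '[{"translation":[0,0,0],"angular":[0,0,0],"jaw":1},{"translation":[0,0,0],"angular":[0,0,0],"jaw":1},{"translation":[0,0,0],"angular":[0,0,0],"jaw":1},{"translation":[0,0,0],"angular":[0,0,0],"jaw":1},{"translation":[0,0,0],"angular":[0,0,0],"jaw":1},{"translation":[0,0,-30],"angular":[0,0,0],"jaw":1},{"translation":[0,0,-80],"angular":[0,0,0],"jaw":1},{"translation":[0,0,-110],"angular":[0,0,0],"jaw":1}]'
python3 -m creep '[{"translation":[-30,0,-10],"angular":[0,0,0],"jaw":1},{"translation":[-80,0,-20],"angular":[0,0,0],"jaw":1},{"translation":[-110,0,-20],"angular":[0,0,0],"jaw":1},{"translation":[-120,0,-20],"angular":[0,0,0],"jaw":1},{"translation":[-120,0,-20],"angular":[0,0,0],"jaw":1},{"translation":[-120,0,-20],"angular":[0,0,0],"jaw":1},{"translation":[-120,0,-20],"angular":[0,0,0],"jaw":1},{"translation":[-120,0,-20],"angular":[0,0,0],"jaw":1}]'
python3 - <<'E'
from h import *
from workcell import ctrl
im=ctrl.get_image('scene');u,s=red(im);p=atz(ctrl.camera_info('scene'),u,148);print(u,s,p,np.linalg.norm(p-[468.4,-189.4,148]))
cv2.imwrite('pics/s4.png',cv2.resize(im[170:410,60:380,::-1],(640,480)))
E
```

```text
t: 8.6
ee_pos: [553.8, -176.7, 245.0]
orientation: [3.13, 0.257, 0.003]
ft_force: [-0.9, -0.9, -0.7]
width: 87.7
grasp_force: 0.0
t: 9.6
ee_pos: [435.1, -195.9, 262.5]
orientation: [-3.131, -0.258, 0.0]
ft_force: [-0.4, -0.0, -0.2]
width: 88.0
grasp_force: 0.0
[203.04385965 329.70614035] [192 317  23  26 456] [ 553.19228543 -176.35144519  148.        ] 85.79042167272728
```

View pics/s4.png

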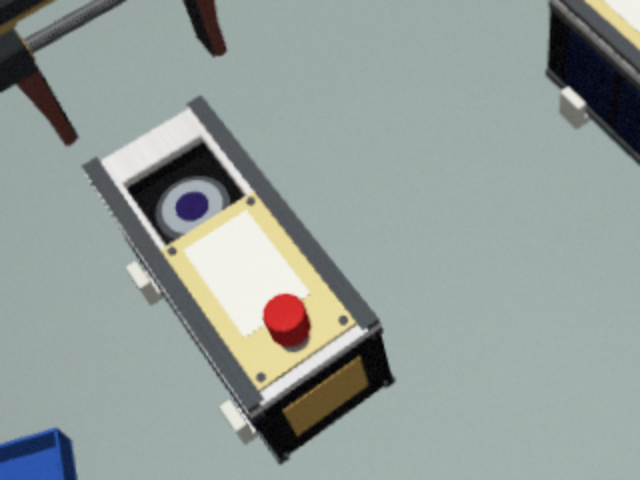

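The cover is open by about 86 mm, with the lens exposed at (192,206). The knob sits low at (287,320), where its down position should be, and the robot is clear.

```bash
python3 -c "
from workcell import ctrl
print(ctrl.close_job())"
```

```text
the job is handed in; nothing more can be done
None
```

The red-knobbed cover was slid about 86 mm open with its plunger down in the far hole, the blue satellite was never touched, and the job was handed in just after 9.6 s; no verdict was returned.

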